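Gather the measured spindles into the transport tray

ROBOT

A 6-joint arm with a two-finger parallel gripper is mounted at the origin on the work surface. World frame = base frame: x ahead of the robot, y to its left, z up, the work surface at z = 0. Lengths are in m, angles in rad, forces in N, time in s.
With the tool pointing down it reaches from about 0.425 to 0.95 m from the base axis. Payload 14.7 kg.
Tool frame: the origin (TCP) lies at the very end of the fingers, on their centre line; the grasp point (between the pads) lies 19 mm behind it; z points along the fingers, y is the line along which they close (so a half turn about z gives the same grasp; the last joint's range is limited). The gripper opens to 85 mm and grips with 20 to 120 N. Pads are 22 mm wide; open, the fingers measure 114 mm over their backs; the gripper's body (76 mm by 85 mm) begins 54 mm behind the grasp point. The pads swing forward as they close: fully open they stand 13 mm farther back than shut.
Start: joints at [-1.199, 0.48, 1.596, -0, 1.065, -0.047], TCP at [0.264, -0.594, 0.231] pointing down, gripper open.
Joint ranges: [-2.75, 2.75], [-0.82, 2.05], [0.23, 2.67], [-1.56, 4.7], [0.09, 2.69], [-2.92, 2.92]. Speed limits (rad/s): [1.89, 1.89, 2.39, 3.01, 3.01, 3.01].

INTERFACE

Orientations are given as a unit quaternion [x, y, z, w].
In Python, from cell import goto, line_to, move_joints, set_gripper, pause, inverse_kinematics, sense, snapshot, Unreachable, close_job gives the robot as it stands. Calls block until the motion is done:
- goto(position, orientation): joint-space move of the TCP to a pose.
- line_to(position, attitude=None, feed=0.15): straight line of the TCP; attitude=None keeps the orientation; feed is the mean speed in m/s.
- move_joints(angles): joint-space move.
- set_gripper(opening, force=None): opening from 0.0 (shut) to 1.0 (fully open); force is the grip in N (None keeps the last); returns when the fingers have stopped.
- pause(seconds).
- inverse_kinematics(position, orientation): joint angles nearest the present ones, or None.
- sense(): the state.
- snapshot(name): name is "side" or "top" or "wrist"; returns a dict with "color" (400x640x3 uint8, blue, green, red), "depth" (400x640 float32, m along the optical axis (not along the pixel's ray), 0 where there is no reading), "fx", "fy", "cx", "cy" (pixels), "dist" ([k1, k2, p1, p2, k3] as OpenCV has them; the pictures are not rectified), "extrinsics" (4x4, takes a point from camera to world coordinates); the wrist camera has in their place "hand_eye" (4x4, takes a point from camera to tool coordinates, whose origin is the TCP and whose axes are the flange's). Camera axes: x right, y down, z forward; pixel columns grow to the right and rows downward; lengths in m; the calibration is good to about 2 mm. A picture is of the moment at which its call begins: read the wrist's pose just before it.
A pose or a line that the arm cannot do raises Unreachable and nothing moves.
- close_job(): hands the job in; it is judged then, once.
The state is a dict: "clock": time; "qpos": joint angles; "joint_velocities": joint speeds; "tau": joint torques, N m; "position": TCP position; "tool_rot": TCP orientation; "contact_force": force on the tool from outside, world axes, zero at the start; "wrist_torque": the same for the moment, N m; "opening": opening from 0.0 (shut) to 1.0 (fully open); "gripper_force": force on a finger pad.
Only numpy, scipy, OpenCV 4.12 (cv2) and the standard library are available. Lean on these libraries where they do the work, as an engineer would, in place of code of your own. Each camera call takes 0.05 s, during which the arm holds its last target. There are 200 camera calls.

TASK

The three round-necked stepped steel spindles have been measured: gather them into the grey tray, each standing upright on the floor of the black nest of its own size (largest foot in the widest nest, smallest in the narrowest). Set them down rather than dropping them, and leave the two look-alikes, the one with the square neck and the plain cylinder, standing where they are.

Things in the scene. Friction and masses are not known exactly. Their poses are not given: they have to be found in the camera images.
- spindle_large_center (a point): Centre (on the axis, half-way up, 39 mm above the underside) of the large stepped spindle: bare steel, standing upright on the bench, 78 mm tall in all; a round foot 56 mm in diameter and 22 mm high, and above it a ROUND neck 20 mm in diameter, 56 mm long (from 22 to 78 mm above the underside), with three dark rings near its top. z axis up along the neck. Loose, 0.2 to 0.7 kg. Grip it by the neck, well above the foot.
- spindle_medium_center (a point): Centre (on the axis, half-way up, 39 mm above the underside) of the medium stepped spindle: bare steel, standing upright on the bench, 78 mm tall in all; a round foot 44 mm in diameter and 22 mm high, and above it a ROUND neck 20 mm in diameter, 56 mm long (from 22 to 78 mm above the underside), with three dark rings near its top. z axis up along the neck. Loose, 0.2 to 0.7 kg. Grip it by the neck, well above the foot.
- spindle_small_center (a point): Centre (on the axis, half-way up, 39 mm above the underside) of the small stepped spindle: bare steel, standing upright on the bench, 78 mm tall in all; a round foot 32 mm in diameter and 22 mm high, and above it a ROUND neck 20 mm in diameter, 56 mm long (from 22 to 78 mm above the underside), with three dark rings near its top. z axis up along the neck. Loose, 0.2 to 0.7 kg. Grip it by the neck, well above the foot.
- nest_large: The large nest: a shallow round black plastic cup with a grey floor, fixed in the low grey tray, bore 74 mm, wall 3 mm, 12 mm high, inner floor 3 mm thick; for the spindle with the 56 mm foot. Origin on its axis at its underside, which lies 4 mm above the bench (on the tray's floor); z up. The three nests stand in one row, 85 mm apart, in any order; the tray (275 x 105 mm, rim 20 mm above the bench) is fixed, to the left or right of the parts.
- nest_medium: The medium nest: a shallow round black plastic cup with a grey floor, fixed in the low grey tray, bore 62 mm, wall 3 mm, 12 mm high, inner floor 3 mm thick; for the spindle with the 44 mm foot. Origin on its axis at its underside, which lies 4 mm above the bench (on the tray's floor); z up. The three nests stand in one row, 85 mm apart, in any order; the tray (275 x 105 mm, rim 20 mm above the bench) is fixed, to the left or right of the parts.
- nest_small: The small nest: a shallow round black plastic cup with a grey floor, fixed in the low grey tray, bore 50 mm, wall 3 mm, 12 mm high, inner floor 3 mm thick; for the spindle with the 32 mm foot. Origin on its axis at its underside, which lies 4 mm above the bench (on the tray's floor); z up. The three nests stand in one row, 85 mm apart, in any order; the tray (275 x 105 mm, rim 20 mm above the bench) is fixed, to the left or right of the parts.
- square_neck_center (a point): Centre (half-way up) of a look-alike that does not belong in the tray: steel, foot 44 mm in diameter and 22 mm high, but a SQUARE neck 26 x 26 mm; 78 mm tall, upright, z up. Loose.
- plain_gauge_center (a point): Centre (half-way up) of a look-alike that does not belong in the tray: a plain straight steel cylinder, 36 mm in diameter and 78 mm tall, no foot and no neck, upright, z up. Loose.
There are look-alikes about, which are no part of the job. Leave any green look-alike of the part that bears plain_gauge_center alone. What is shaped like the part that bears spindle_small_center but green or yellow is not meant.

How it is judged:
At the end, for the whole second after the job is handed in: Each spindle stands upright (0.1 rad) on the floor of its own nest (axes within 11 mm, underside within 5 mm of the floor, not on the rim), released and at rest; the square-necked piece and the plain cylinder stand upright within 20 mm of their starting places (horizontal distance between spindle_large_center and nest_large below 0.011 m and z of spindle_large_center in the frame of nest_large between 0.038 and 0.047 m and angle between each of spindle_large_center, spindle_medium_center, spindle_small_center, square_neck_center, plain_gauge_center's own z axis and vertical below 0.1 rad and linear speed of each of spindle_large, spindle_medium, spindle_small below 0.02 m/s and horizontal distance between spindle_medium_center and nest_medium below 0.011 m and z of spindle_medium_center in the frame of nest_medium between 0.038 and 0.047 m and horizontal distance between spindle_small_center and nest_small below 0.011 m and z of spindle_small_center in the frame of nest_small between 0.038 and 0.047 m and distance of each of square_neck_center, plain_gauge_center from where it was at the start of the episode below 0.02 m); the robot touches nothing.
It fails at once if the large spindle was let go more than 20 mm above its nest's floor (horizontal distance between spindle_large_center and nest_large below 0.04 m and z of spindle_large_center in the frame of nest_large above 0.062 m and contact force between spindle_large and the fingers below 0.2 N).
It fails at once if the medium spindle was let go more than 20 mm above its nest's floor (horizontal distance between spindle_medium_center and nest_medium below 0.04 m and z of spindle_medium_center in the frame of nest_medium above 0.062 m and contact force between spindle_medium and the fingers below 0.2 N).
It fails at once if the small spindle was let go more than 20 mm above its nest's floor (horizontal distance between spindle_small_center and nest_small below 0.04 m and z of spindle_small_center in the frame of nest_small above 0.062 m and contact force between spindle_small and the fingers below 0.2 N).
It fails at once if the square-necked piece was moved by more than 20 mm or knocked over (distance of square_neck_center from where it was at the start of the episode above 0.02 m or angle between square_neck_center's own z axis and vertical above 0.3 rad).
It fails at once if the plain cylinder was moved by more than 20 mm or knocked over (distance of plain_gauge_center from where it was at the start of the episode above 0.02 m or angle between plain_gauge_center's own z axis and vertical above 0.3 rad).
It also fails if it takes over 80 s, if anything falls off the work surface, if the arm or the gripper's body presses on something with over 40 N, if the wrist force passes 120 N, or if a joint passes its speed limit or range.

## Working session

There is one attempt and no reset: what is moved stays moved. The work goes in short steps, each a Python script; the robot and the scene stay as the last script left them, time stands still between calls to the robot, and variables do not carry over. Pictures are saved under pics/ and viewed, at most 14 in all, crops included, and the job is handed in when it is done.

```bash
ls; mkdir -p pics
python3 - <<'E'
from cell import *
import cv2,numpy as np,pickle
s=sense();print(s)
for n in("top","side"):
    d=snapshot(n);pickle.dump(d,open(n+".pkl","wb"));cv2.imwrite(f"pics/{n}0.png",d["color"])
    print(n,d["fx"],d["fy"],d["cx"],d["cy"],d["dist"],np.round(d["extrinsics"],3).tolist())
E
```

```text
pics
{'clock': 0.0, 'qpos': array([-1.19857994e+00,  4.80838639e-01,  1.59690488e+00, -6.22862416e-06,
        1.06511618e+00, -4.65852953e-02]), 'joint_velocities': array([-1.58195939e-03,  4.12924130e-04, -1.00859738e-03,  9.20545455e-05,
        6.40738633e-04,  8.46436232e-04]), 'tau': array([-4.23536039e-03, -9.50657272e+01, -4.30163562e+01, -5.87783743e-04,
        1.24633251e-02,  4.88317346e-05]), 'position': array([ 0.26419887, -0.59340339,  0.23065643]), 'tool_rot': array([ 9.78155129e-01,  2.07875302e-01, -1.05379744e-04, -6.24702461e-04]), 'contact_force': array([0.45726132, 0.09553584, 0.09622333]), 'wrist_torque': array([0.04287129, 0.09394356, 0.03233875]), 'gripper_force': 0.0, 'opening': 1.0006016101466262}
top 481.6559235764566 481.6559235764566 323.40319938635093 208.15383998352326 [0.01629923 0.         0.         0.         0.        ] [[-0.009, -0.995, 0.101, 0.465], [-1.0, 0.011, 0.015, -0.018], [-0.016, -0.101, -0.995, 0.962], [0.0, 0.0, 0.0, 1.0]]
side 491.2555975587824 491.2555975587824 324.27247574055303 201.75152021360034 [0.03055113 0.         0.         0.         0.        ] [[-0.984, -0.118, 0.131, 0.398], [-0.175, 0.732, -0.659, 0.74], [-0.018, -0.672, -0.741, 0.902], [0.0, 0.0, 0.0, 1.0]]
```

View pics/top0.png

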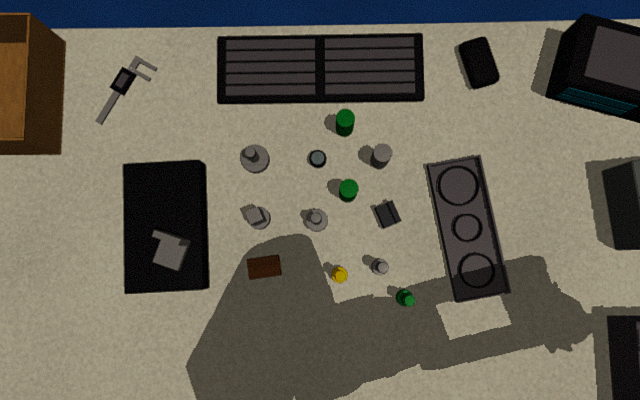

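View pics/side0.png

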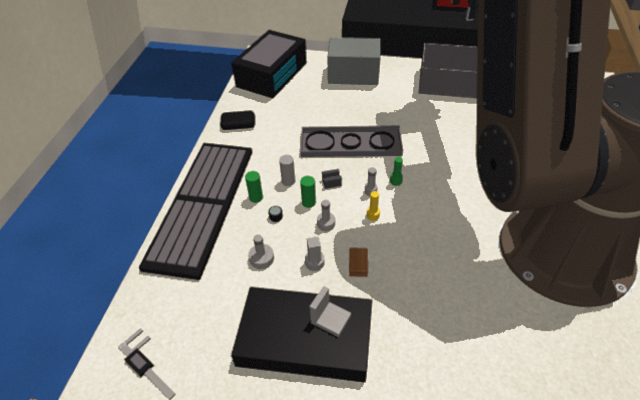

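Candidates in the top view:
- Large spindle at (255,158), medium at (316,219), small at (380,267). These have round necks on steel feet.
- Not wanted: square neck (257,216), plain cylinder (381,156), green cylinders (345,122) and (348,189), yellow spindle (339,274), green spindle (405,298), dark blocks (387,214) and (317,158).
- Nests at (459,186), (467,227) and (477,270).

I'll measure them and check a close crop.

```bash
cat > geo.py <<'E'
import cv2,numpy as np
def ray_plane(d,uv,z):
    K=np.array([[d["fx"],0,d["cx"]],[0,d["fy"],d["cy"]],[0,0,1]])
    n=cv2.undistortPoints(np.float32(uv).reshape(-1,1,2),K,np.array(d["dist"]))[:,0]
    E=d["extrinsics"];r=np.c_[n,np.ones(len(n))]@E[:3,:3].T
    return E[:3,3]+r*((z-E[2,3])/r[:,2])[:,None]
def cloud(d):
    v,u=np.mgrid[:400,:640];K=np.array([[d["fx"],0,d["cx"]],[0,d["fy"],d["cy"]],[0,0,1]])
    n=cv2.undistortPoints(np.float32(np.c_[u.ravel(),v.ravel()]).reshape(-1,1,2),K,np.array(d["dist"]))[:,0]
    E=d["extrinsics"];p=np.c_[n,np.ones(len(n))]*d["depth"].reshape(-1,1)
    return (p@E[:3,:3].T+E[:3,3]).reshape(400,640,3)
def circ(p):
    A=np.c_[2*p,np.ones(len(p))];s=np.linalg.lstsq(A,(p**2).sum(1),rcond=None)[0]
    return s[0],s[1],np.sqrt(s[2]+s[0]**2+s[1]**2)
E
cat > m.py <<'E'
import pickle;from geo import *
for nm in("top","side"):
    d=pickle.load(open(nm+".pkl","rb"));P=cloud(d);print(nm)
    for lo,hi,w in((.066,.095,"top"),(.012,.032,"foot")):
        m=((P[...,2]>lo)&(P[...,2]<hi)&(d["depth"]>0)&(P[...,0]>.35)&(P[...,0]<.8)&(abs(P[...,1])<.45)).astype(np.uint8)
        n,l,st,c=cv2.connectedComponentsWithStats(m)
        for i in range(1,n):
            if st[i,4]>15:
                q=P[l==i];a=(q.min(0)+q.max(0))/2
                print(w,c[i].round(0),st[i,4],"med",np.median(q,0).round(4),"mid",a.round(4)[:2],"ext",np.ptp(q,0).round(3)[:2],d["color"][l==i].mean(0).round())
d=pickle.load(open("top.pkl","rb"))
g=d["color"].max(2);hs=[]
m=(g<35).astype(np.uint8);m[:, :420]=0;m[:,520:]=0;m[:150]=0;m[305:]=0
cs,h=cv2.findContours(m,cv2.RETR_CCOMP,cv2.CHAIN_APPROX_NONE)
for c,hh in zip(cs,h[0]):
    if len(c)>40:
        e=cv2.fitEllipse(c);q=circ(ray_plane(d,c[:,0],.016)[:,:2]);print("hole" if hh[3]>=0 else "outer",np.round(e[0],1),np.round(e[1],1),np.round(q,4))
im=d["color"]
a=cv2.resize(im[130:300,225:425],None,fx=4,fy=4,interpolation=cv2.INTER_CUBIC)[:600];a=im[130:280,225:425];
cv2.imwrite("pics/crop.png",cv2.convertScaleAbs(cv2.resize(a,(800,600),interpolation=2),alpha=1.5))
E
python3 m.py
```

```text
top
top [345. 119.] 299 med [ 0.7241 -0.0472  0.0775] mid [ 0.7262 -0.0472] ext [0.035 0.034] [21. 76. 10.]
top [382. 153.] 293 med [ 0.6578 -0.1153  0.0777] mid [ 0.6583 -0.1153] ext [0.034 0.034] [83. 90. 96.]
top [250. 153.] 104 med [0.6616 0.1314 0.0773] mid [0.6626 0.1318] ext [0.02  0.019] [68. 74. 79.]
top [349. 189.] 298 med [ 0.591  -0.0518  0.0777] mid [ 0.5922 -0.052 ] ext [0.035 0.035] [26. 85. 15.]
top [254. 215.] 213 med [0.544  0.1232 0.0776] mid [0.5436 0.1243] ext [0.032 0.032] [82. 88. 94.]
top [315. 218.] 101 med [0.5376 0.0105 0.0773] mid [0.5377 0.0098] ext [0.018 0.02 ] [79. 86. 91.]
top [180. 240.] 55 med [0.499  0.2511 0.0797] mid [0.5018 0.2684] ext [0.026 0.042] [33. 36. 39.]
top [382. 267.] 107 med [ 0.4468 -0.111   0.0769] mid [ 0.4459 -0.1119] ext [0.02 0.02] [ 91.  98. 104.]
top [340. 276.] 103 med [ 0.4313 -0.034   0.0773] mid [ 0.432  -0.0333] ext [0.02 0.02] [  0. 129. 154.]
top [409. 300.] 109 med [ 0.3873 -0.1578  0.0775] mid [ 0.3863 -0.1577] ext [0.02  0.019] [33. 91. 23.]
foot [321.  96.] 2464 med [ 0.7887 -0.0013  0.0204] mid [7.887e-01 3.000e-0
[... 4080 characters left out ...]
131.]
foot [261. 256.] 369 med [0.6587 0.1401 0.0223] mid [0.6645 0.1323] ext [0.055 0.058] [126. 131. 137.]
foot [358. 260.] 486 med [0.45   0.1177 0.0243] mid [0.4503 0.1126] ext [0.046 0.067] [35. 56. 86.]
foot [314. 261.] 183 med [0.5416 0.1351 0.0222] mid [0.5454 0.1252] ext [0.043 0.042] [103. 108. 113.]
foot [299. 370.] 594 med [0.5245 0.3767 0.0223] mid [0.5273 0.3754] ext [0.249 0.017] [16. 15. 16.]
outer [466.5 227.1] [27.2 30. ] [ 0.5218 -0.2835  0.0278]
hole [466.6 227.1] [24.7 25.2] [ 0.5218 -0.2838  0.0243]
outer [466.8 229.8] [ 56.2 175.8] [ 0.5201 -0.284   0.0936]
hole [474.4 263.3] [17.4 32.5] [ 0.4486 -0.2964  0.0232]
hole [457.7 185.3] [36.1 37.3] [ 0.6045 -0.2694  0.0363]
```

View pics/crop.png

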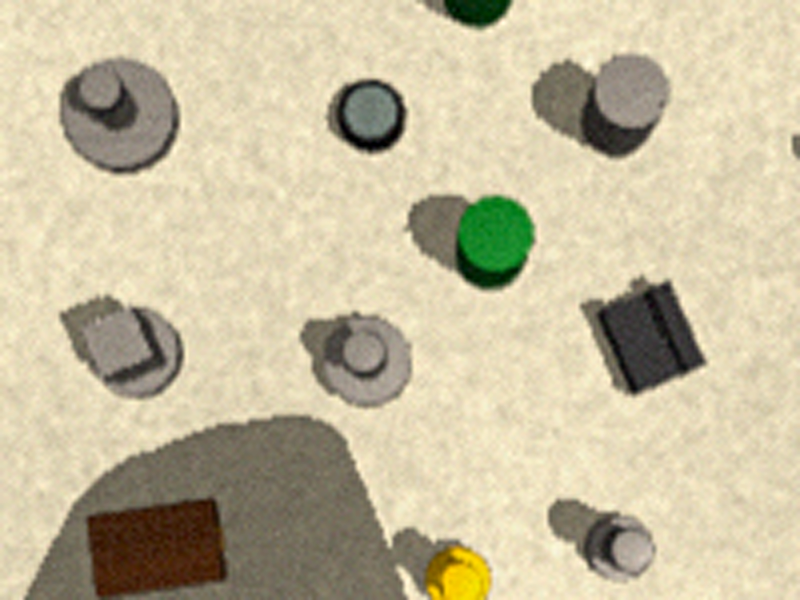

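The crop confirms the choice: round necks at crop (105,90) large, (365,350) medium and (630,548) small. The square neck is at (115,345), the plain cylinder at (632,92) and the yellow look-alike at (458,570). The nest bores fit 74 / 50 / 62 mm going down the row. I'll start with the small spindle.

```bash
cat > job.py <<'E'
from cell import *
from geo import *
S={"small":(.4468,-.1115),"medium":(.5392,.0095),"large":(.6635,.132)}
N={"small":(.5215,-.2855),"medium":(.438,-.3005),"large":(.605,-.270)}
UP=.19
def quat(x,y):
    a=np.arctan2(y,x)+np.pi/2
    return [np.cos(a/2),np.sin(a/2),0,0]
def carry(k):
    x,y=S[k];u,v=N[k]
    goto([x,y,UP],quat(x,y));set_gripper(.6)
    line_to([x,y,.038],feed=.12);set_gripper(0,60);s=sense()
    print(k,"grip",s["opening"],s["gripper_force"],s["position"].round(4))
    line_to([x,y,UP],feed=.15);s=sense();print("lift",s["opening"],s["gripper_force"],s["contact_force"].round(1))
    assert s["gripper_force"]>5
    goto([u,v,UP],quat(u,v));line_to([u,v,.075],feed=.15);line_to([u,v,.0465],feed=.04)
    s=sense();print("set",s["position"].round(4),s["contact_force"].round(1))
    set_gripper(.6);pause(.2);line_to([u,v,UP],feed=.2);print("t",sense()["clock"])
def look():
    for n in("top","side"):
        d=snapshot(n);P=cloud(d);cv2.imwrite(f"pics/{n}_{sense()['clock']:.1f}.png",d["color"])
        m=((P[...,2]>.066)&(P[...,2]<.1)&(P[...,0]>.35)&(P[...,0]<.75)&(P[...,1]>-.4)&(P[...,1]<.2)).astype(np.uint8)
        k,l,st,c=cv2.connectedComponentsWithStats(m)
        for i in range(1,k):
            if st[i,4]>30:q=P[l==i];print(n,((q.min(0)+q.max(0))/2)[:2].round(4),np.median(q[:,2]).round(4),st[i,4])
E
python3 -c "
from job import *
carry('small');look()"
```

```text
small grip 0.21945499858583756 58.200234174728394 [ 0.4472 -0.1116  0.0385]
lift 0.218460748898031 58.60048234462738 [ 0.1  0.1 -2.5]
set [ 0.5216 -0.2856  0.0465] [ 0.6  0.  -2.7]
t 9.425
top [ 0.7258 -0.0472] 0.0773 300
top [ 0.6581 -0.1154] 0.0776 298
top [0.6627 0.1317] 0.0769 105
top [ 0.5922 -0.0519] 0.0778 297
top [0.5436 0.1236] 0.0775 212
top [0.5377 0.0098] 0.0774 101
top [ 0.5198 -0.2845] 0.0841 125
top [ 0.4312 -0.0333] 0.0773 99
top [ 0.3864 -0.1578] 0.0772 111
side [ 0.5218 -0.2851] 0.0826 71
side [ 0.6603 -0.1161] 0.0778 159
side [ 0.3888 -0.1591] 0.0766 65
side [ 0.728  -0.0472] 0.0778 173
side [ 0.5942 -0.0526] 0.0777 179
side [ 0.434  -0.0341] 0.0769 74
side [0.5407 0.0091] 0.0774 74
side [0.6647 0.1317] 0.0777 86
side [0.5455 0.1226] 0.0778 167
```

The small spindle is seated: its top is at about 84 mm, where 85 mm is expected. Next the other two.

```bash
python3 -c "
from job import *
carry('medium');carry('large');goto([.45,0.15,.3],quat(.45,.15));look()"; ls pics
```

```text
medium grip 0.2196672112895647 58.23310375213623 [0.5394 0.0095 0.0386]
lift 0.2175682531615726 58.6392867565155 [ 0.2 -0.3 -3.4]
set [ 0.4381 -0.3005  0.0465] [ 0.2  0.4 -2.9]
t 18.3417
large grip 0.21639690787912644 58.495232462882996 [0.664  0.1321 0.0386]
lift 0.21882346572240577 58.733291029930115 [ 0.2  0.  -6.6]
set [ 0.6051 -0.27    0.0466] [-0.4  0.6 -6.3]
t 28.0667
top [ 0.7259 -0.0472] 0.0776 301
top [ 0.6584 -0.1154] 0.0773 298
top [ 0.6041 -0.2686] 0.0835 119
top [ 0.5924 -0.0519] 0.0774 296
top [0.5436 0.1238] 0.0777 212
top [ 0.5197 -0.2853] 0.0836 122
top [ 0.4373 -0.2989] 0.0838 130
top [ 0.432  -0.0333] 0.0771 103
top [ 0.3862 -0.1578] 0.0772 110
side [ 0.6053 -0.2708] 0.0818 69
side [ 0.6606 -0.1167] 0.0781 161
side [ 0.3888 -0.1584] 0.0767 50
side [ 0.7273 -0.0471] 0.0776 178
side [ 0.5941 -0.053 ] 0.078 181
side [ 0.434  -0.0349] 0.0771 73
side [0.5455 0.1231] 0.0778 166
crop.png
side0.png
side_29.9.png
side_9.5.png
top0.png
top_29.8.png
top_9.5.png
```

View pics/top_29.8.png

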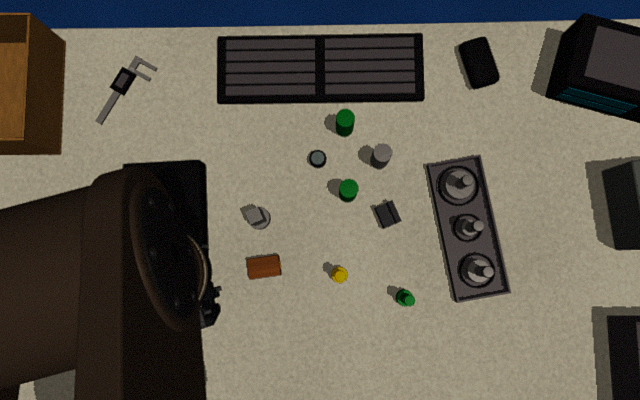

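All three spindles stand in their nests, at (460,184), (470,227) and (480,270). The square neck (257,216) and the plain cylinder (381,156) haven't moved.

```bash
python3 -c "
from cell import *
print(close_job())"
```

```text
the job is handed in; nothing more can be done
None
```

The job is handed in at about 30 s: all three spindles measured upright and seated in their own nests, and the look-alikes were left where they stood; the hand-in returned no verdict.

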